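# Spin-check the gear bearings and start the next print

### The job

First spin the gear of every bearing on the table by hand, leaving each turned at least a quarter turn from where it was, and feel or watch which run on freely and which drag. Then stand the free-running ones upright in the shallow wooden tray and put the dragging ones in the deep black box; when all are sorted, press the printer's start treadle right down to its stop, hold it there for half a second and let it come up again. Leave the other prints where they are.

Things in the scene. Friction and masses are not known exactly. Their poses are not given: they have to be found in the camera images.
- b1: gear bearing, all alike to the eye; None if absent. 0.62 kg: steel foot 60 mm across, 18 mm high (most of the weight: it rights itself if tipped on open table); grey gear 90 mm across at 20 to 32 mm height; on it a central hub 26 mm across up to 70 mm, to lift it whole, and an upright white peg, 10 mm across, 32 mm off the axis, up to 58 mm. Origin: centre of underside, z up the gear's axis
- wheel1 (a joint): turn of b1's gear on its axle, rad, endless, + anticlockwise from above, starts within 0.25 of 0. A good gear turns freely on its still axle: pushed by the peg at 0.2 m/s it coasts on more than 1 rad, mostly 4 to 8. Peg's direction from the axis = body's +x turned by shaft1 + wheel1
- shaft1 (a joint): turn of b1's axle in its foot, rad, + anticlockwise; starts at 0; the slotted steel end, 15 mm across, shows in the hub's top. Stays still in a good bearing; if the gear drags, it is stuck on its axle and both turn together stiffly: 0.4 N at the peg (0.012 N m), no coasting, while wheel1 hardly changes. Pushed square on its path the foot stays put; pushed askew it may slide some 20 mm
- b2: gear bearing, all alike to the eye; None if absent. 0.62 kg: steel foot 60 mm across, 18 mm high (most of the weight: it rights itself if tipped on open table); grey gear 90 mm across at 20 to 32 mm height; on it a central hub 26 mm across up to 70 mm, to lift it whole, and an upright white peg, 10 mm across, 32 mm off the axis, up to 58 mm. Origin: centre of underside, z up the gear's axis
- wheel2 (a joint): turn of b2's gear on its axle, rad, endless, + anticlockwise from above, starts within 0.25 of 0. A good gear turns freely on its still axle: pushed by the peg at 0.2 m/s it coasts on more than 1 rad, mostly 4 to 8. Peg's direction from the axis = body's +x turned by shaft2 + wheel2
- shaft2 (a joint): turn of b2's axle in its foot, rad, + anticlockwise; starts at 0; the slotted steel end, 15 mm across, shows in the hub's top. Stays still in a good bearing; if the gear drags, it is stuck on its axle and both turn together stiffly: 0.4 N at the peg (0.012 N m), no coasting, while wheel2 hardly changes. Pushed square on its path the foot stays put; pushed askew it may slide some 20 mm
- b3: gear bearing, all alike to the eye; None if absent. 0.62 kg: steel foot 60 mm across, 18 mm high (most of the weight: it rights itself if tipped on open table); grey gear 90 mm across at 20 to 32 mm height; on it a central hub 26 mm across up to 70 mm, to lift it whole, and an upright white peg, 10 mm across, 32 mm off the axis, up to 58 mm. Origin: centre of underside, z up the gear's axis
- wheel3 (a joint): turn of b3's gear on its axle, rad, endless, + anticlockwise from above, starts within 0.25 of 0. A good gear turns freely on its still axle: pushed by the peg at 0.2 m/s it coasts on more than 1 rad, mostly 4 to 8. Peg's direction from the axis = body's +x turned by shaft3 + wheel3
- shaft3 (a joint): turn of b3's axle in its foot, rad, + anticlockwise; starts at 0; the slotted steel end, 15 mm across, shows in the hub's top. Stays still in a good bearing; if the gear drags, it is stuck on its axle and both turn together stiffly: 0.4 N at the peg (0.012 N m), no coasting, while wheel3 hardly changes. Pushed square on its path the foot stays put; pushed askew it may slide some 20 mm
- b4: gear bearing, all alike to the eye; None if absent. 0.62 kg: steel foot 60 mm across, 18 mm high (most of the weight: it rights itself if tipped on open table); grey gear 90 mm across at 20 to 32 mm height; on it a central hub 26 mm across up to 70 mm, to lift it whole, and an upright white peg, 10 mm across, 32 mm off the axis, up to 58 mm. Origin: centre of underside, z up the gear's axis
- wheel4 (a joint): turn of b4's gear on its axle, rad, endless, + anticlockwise from above, starts within 0.25 of 0. A good gear turns freely on its still axle: pushed by the peg at 0.2 m/s it coasts on more than 1 rad, mostly 4 to 8. Peg's direction from the axis = body's +x turned by shaft4 + wheel4
- shaft4 (a joint): turn of b4's axle in its foot, rad, + anticlockwise; starts at 0; the slotted steel end, 15 mm across, shows in the hub's top. Stays still in a good bearing; if the gear drags, it is stuck on its axle and both turn together stiffly: 0.4 N at the peg (0.012 N m), no coasting, while wheel4 hardly changes. Pushed square on its path the foot stays put; pushed askew it may slide some 20 mm
- b5: gear bearing, all alike to the eye; None if absent. 0.62 kg: steel foot 60 mm across, 18 mm high (most of the weight: it rights itself if tipped on open table); grey gear 90 mm across at 20 to 32 mm height; on it a central hub 26 mm across up to 70 mm, to lift it whole, and an upright white peg, 10 mm across, 32 mm off the axis, up to 58 mm. Origin: centre of underside, z up the gear's axis
- wheel5 (a joint): turn of b5's gear on its axle, rad, endless, + anticlockwise from above, starts within 0.25 of 0. A good gear turns freely on its still axle: pushed by the peg at 0.2 m/s it coasts on more than 1 rad, mostly 4 to 8. Peg's direction from the axis = body's +x turned by shaft5 + wheel5
- shaft5 (a joint): turn of b5's axle in its foot, rad, + anticlockwise; starts at 0; the slotted steel end, 15 mm across, shows in the hub's top. Stays still in a good bearing; if the gear drags, it is stuck on its axle and both turn together stiffly: 0.4 N at the peg (0.012 N m), no coasting, while wheel5 hardly changes. Pushed square on its path the foot stays put; pushed askew it may slide some 20 mm
- tray: shallow pale wooden tray for good bearings, 210 x 210 mm outside, walls 5 mm thick and 20 mm high, floor 5 mm thick, fixed to the table on the left or the right; room for four bearings, two by two, 96 mm apart. Origin: centre of its underside, axes along its sides
- scrap: deep black box for dragging bearings, 210 x 210 mm outside, walls 5 mm thick and 55 mm high, floor 5 mm thick, fixed on the other side from the tray; room for four, two by two, 96 mm apart. Origin: centre of its underside, axes along its sides
- treadle (a joint): spring pedal of the printer's start switch, on the bench beyond the bearings: aluminium plate 118 x 66 mm, hinged at its far end, near end raised, on a fixed steel base; 0 at rest (up), 0.2 rad at its stop; at the pad about 4 N starts it and 10 N reaches the stop; it springs back when let go
- pad (a point): the place to press: middle of the upper face of the treadle plate, 90 mm from its hinge and 24 mm from its near end, about 63 mm above the table at rest; it goes down about 17 mm to the stop
- chess: white printed chess piece, 32 mm wide at the foot, 66 mm high, near or among the bearings. Not part of the job. Origin: centre of its underside
- elephant1: orange printed elephant, about 55 x 28 x 47 mm, near or among the bearings. Not part of the job. Origin: centre of its underside
- elephant2: white printed elephant, about 55 x 28 x 47 mm, towards the far left corner. Not part of the job. Origin: centre of its underside
- vertebrae: white printed spine piece, 85 x 26 x 16 mm, far right. Not part of the job. Origin: centre of its underside
- vault: white printed arched block, 70 x 50 x 49 mm, far right corner. Not part of the job. Origin: centre of its underside

How it is judged (in metres and radians):
On the way, in this order (a step that is already met when the one before it is completed fails the run):
1. every gear has been turned by about a quarter turn or more from its start, and left so (((value of joint wheel1 above 1.2 rad or value of joint wheel1 below -1.2 rad) or (value of joint shaft1 above 1.2 rad or value of joint shaft1 below -1.2 rad)) and ((value of joint wheel2 above 1.2 rad or value of joint wheel2 below -1.2 rad) or (value of joint shaft2 above 1.2 rad or value of joint shaft2 below -1.2 rad)) and ((value of joint wheel3 above 1.2 rad or value of joint wheel3 below -1.2 rad) or (value of joint shaft3 above 1.2 rad or value of joint shaft3 below -1.2 rad)) and ((value of joint wheel4 above 1.2 rad or value of joint wheel4 below -1.2 rad) or (value of joint shaft4 above 1.2 rad or value of joint shaft4 below -1.2 rad)) and ((value of joint wheel5 above 1.2 rad or value of joint wheel5 below -1.2 rad) or (value of joint shaft5 above 1.2 rad or value of joint shaft5 below -1.2 rad))), for 0.1 s.
2. every free-running bearing (axle still) stands in the tray and every dragging one (gear stuck on its axle) is in the box, let go and at rest (((x of b1 in the frame of tray between -0.09 and 0.09 m and y of b1 in the frame of tray between -0.09 and 0.09 m and z of b1 in the frame of tray below 0.015 m and angle between b1's own z axis and vertical below 0.12 rad and value of joint shaft1 between -0.6 and 0.6 rad) or (x of b1 in the frame of scrap between -0.1 and 0.1 m and y of b1 in the frame of scrap between -0.1 and 0.1 m and z of b1 in the frame of scrap below 0.055 m and value of joint wheel1 between -0.6 and 0.6 rad)) and linear speed of each of b1, b2, b3, b4, b5 below 0.03 m/s and contact force between each of b1, b2, b3, b4, b5 and the fingers below 0.3 N and ((x of b2 in the frame of tray between -0.09 and 0.09 m and y of b2 in the frame of tray between -0.09 and 0.09 m and z of b2 in the frame of tray below 0.015 m and angle between b2's own z axis and vertical below 0.12 rad and value of joint shaft2 between -0.6 and 0.6 rad) or (x of b2 in the frame of scrap between -0.1 and 0.1 m and y of b2 in the frame of scrap between -0.1 and 0.1 m and z of b2 in the frame of scrap below 0.055 m and value of joint wheel2 between -0.6 and 0.6 rad)) and ((x of b3 in the frame of tray between -0.09 and 0.09 m and y of b3 in the frame of tray between -0.09 and 0.09 m and z of b3 in the frame of tray below 0.015 m and angle between b3's own z axis and vertical below 0.12 rad and value of joint shaft3 between -0.6 and 0.6 rad) or (x of b3 in the frame of scrap between -0.1 and 0.1 m and y of b3 in the frame of scrap between -0.1 and 0.1 m and z of b3 in the frame of scrap below 0.055 m and value of joint wheel3 between -0.6 and 0.6 rad)) and ((x of b4 in the frame of tray between -0.09 and 0.09 m and y of b4 in the frame of tray between -0.09 and 0.09 m and z of b4 in the frame of tray below 0.015 m and angle between b4's own z axis and vertical below 0.12 rad and value of joint shaft4 between -0.6 and 0.6 rad) or (x of b4 in the frame of scrap between -0.1 and 0.1 m and y of b4 in the frame of scrap between -0.1 and 0.1 m and z of b4 in the frame of scrap below 0.055 m and value of joint wheel4 between -0.6 and 0.6 rad)) and ((x of b5 in the frame of tray between -0.09 and 0.09 m and y of b5 in the frame of tray between -0.09 and 0.09 m and z of b5 in the frame of tray below 0.015 m and angle between b5's own z axis and vertical below 0.12 rad and value of joint shaft5 between -0.6 and 0.6 rad) or (x of b5 in the frame of scrap between -0.1 and 0.1 m and y of b5 in the frame of scrap between -0.1 and 0.1 m and z of b5 in the frame of scrap below 0.055 m and value of joint wheel5 between -0.6 and 0.6 rad))), for 0.2 s.
3. the treadle is pressed down to its stop and held (value of joint treadle above 0.175 rad), for 0.35 s.
At the end, for the whole second after the job is handed in: Free-running bearings stand upright (0.12 rad) on the tray floor, centres within 90 mm of its centre along each side; dragging ones lie in the black box (within 100 mm, foot below the rim); all released and at rest; treadle up again (below 0.03 rad) (all of step 2 and value of joint treadle below 0.03 rad); the robot touches nothing.
It fails at once if a print that is not part of the job (chess piece, elephants, spine, arched block) is pushed more than 60 mm away (distance of any of chess, elephant1, elephant2, vertebrae, vault from where it was at the start of the episode above 0.06 m).
Of b1, b2, b3, b4, b5 only 4 to 5 are there at a start; the rules pass over those that are not, and their reading is None.
At some moment in a run one of b1, b2, b3, b4, b5 may be knocked a few centimetres aside while the robot is not near it.
Once in a run the grip may slacken for a moment while it holds something.
It also fails if it takes over 210 s, if anything falls off the work surface, if the arm or the gripper's body presses on something with over 40 N, if the wrist force passes 120 N, or if a joint passes its speed limit or range.

### The arm

A 6-joint arm with a two-finger parallel gripper is mounted at the origin on the work surface. World frame = base frame: x ahead of the robot, y to its left, z up, the work surface at z = 0. Lengths are in m, angles in degrees, forces in N, time in s.
With the tool pointing down it reaches from about 0.375 to 0.9 m from the base axis. Payload 3.1 kg.
Tool frame: the origin (TCP) lies midway between the tips of the shut fingers; the grasp point (between the pads) lies 19 mm behind it; z points along the fingers, y is the line along which they close (so a half turn about z gives the same grasp; the last joint's range is limited). The gripper opens to 87 mm and grips with 3 to 60 N. Pads are 19 mm wide; open, the fingers measure 117 mm over their backs; the gripper's body (75 mm by 190 mm) begins 51 mm behind the grasp point.
Start: joints at [-86.545, 30.224, 82.088, -0, 67.689, -10.227], TCP at [0.148, -0.607, 0.223] pointing down, gripper open.
Joint ranges: [-176.69, 176.69], [-43.24, 126.21], [12.49, 139.97], [-82, 262], [0, 151.66], [-163.58, 163.58]. Speed limits (degrees/s): [159.86, 159.86, 180, 180, 180, 180].

### API

Orientations are given as a 3x3 rotation matrix whose columns are the frame's x, y, z axes.
In Python, from rig import bot, camrig, status gives the robot as it stands (bot), with the cameras (camrig) and the readings (status).
- The arm moves only by the tool steer_hand, called after "Request:" by a JSON object that holds its "fn" and its "kwargs", one argument or row to a line. Schema: {"type":"object","properties":{"moves":{"type":"array","items":{"type":"array","items":{"type":"number"},"minItems":7,"maxItems":7},"minItems":1,"maxItems":20},"only":{"type":"string"},"quiet":{"type":"boolean"},"lines":{"type":"string"}},"required":["moves"],"additionalProperties":false}. moves is a list of rows, 1 to 20 of them, each of 7 numbers: dx, dy, dz in m, then a rotation vector rx, ry, rz in degrees, then the opening from 0.0 (shut) to 1.0 (fully open); each row is the pose to reach, as a shift and turn from the pose commanded when the call began, along the tool's axes at that moment; what a row does not reach only later rows make up. A row lasts 1/10 s, in which the tool goes at most 0.05 m and 8.59 degrees, less where a joint would pass 70% of its speed; a pose out of reach is approached as far as the arm can. The fingers move at their own pace and stop on an object; the grip force is fixed at half the most. Time passes only in rows, so rows that do not move let the fingers close. The tool returns the time, the measured TCP pose, the force, the opening and the grip force at its end. only (a regular expression) keeps the lines of the reply that match it, lines (a string "A,B") keeps lines A to B, and quiet returns only ok. Input that does not fit is refused with a message, and nothing moves.
- status.read_state(): the state, without advancing time (a new reading comes with each control period).
- camrig.capture(name): name is "side" or "top" or "wrist"; returns a dict with "color" (400x640x3 uint8, red, green, blue), "K" (3x3 intrinsics, pixels), "view" (4x4, takes a point from world to camera coordinates); the wrist camera has in their place "mount" (4x4, takes a point from camera to tool coordinates, whose origin is the TCP and whose axes are the flange's). Camera axes: x right, y up, looking along -z (the intrinsics and any distortion apply to the point x, -y, -z); pixel columns grow to the right and rows downward; lengths in m; the calibration is good to about 2 mm. A picture is of the moment at which its call begins: read the wrist's pose just before it. There is no depth.
- bot.hand_in(): hands the job in; it is judged then, once.
The state is a dict: "time_s": time; "joint_positions": joint angles; "qvel": joint speeds; "tau": joint torques, N m; "position": TCP position; "tcp_rot": TCP orientation; "force": force on the tool from outside, world axes, zero at the start; "moment": the same for the moment, N m; "opening": opening from 0.0 (shut) to 1.0 (fully open); "grasp_force": force on a finger pad.
Only numpy, scipy, OpenCV 4.12 (cv2) and the standard library are available. Lean on these libraries where they do the work, as an engineer would, in place of code of your own. Each camera call takes 0.05 s, during which the arm holds its last target. There are 200 camera calls.

## Working session

There is one attempt and no reset: what is moved stays moved. The work goes in short steps, Python scripts to look and compute and a tool call to move; the robot and the scene stay as the last step left them, time stands still between calls to the robot, and variables do not carry over. Pictures are saved under pics/ and viewed, at most 14 in all, crops included, and the job is handed in when it is done.

```bash
ls; mkdir -p pics
```

Run:
```python
from rig import bot, camrig, status
import cv2,numpy as np
s=status.read_state();print({k:np.round(v,3).tolist() for k,v in s.items()})
for n in("top","side"):
    c=camrig.capture(n);cv2.imwrite(f"pics/{n}0.png",c["color"][:,:,::-1]);print(n,c["K"].tolist(),np.round(c["view"],4).tolist(),[k for k in c])
```

```text
pics
rig.py
{'time_s': 0.0, 'joint_positions': [-86.548, 30.278, 82.157, 0.0, 67.689, -10.228], 'qvel': [0.057, 0.062, 0.018, -0.006, -0.069, -0.032], 'tau': [-0.0, -44.004, -17.659, 0.063, 0.058, -0.0], 'position': [0.148, -0.607, 0.222], 'tcp_rot': [[0.972, 0.237, -0.0], [0.237, -0.972, 0.002], [0.0, -0.002, -1.0]], 'force': [0.652, -0.562, 0.798], 'moment': [-0.025, -0.028, 0.041], 'grasp_force': 0.0, 'opening': 0.997}
top [[517.180697108082, 0.0, 319.14203150000526], [0.0, 517.180697108082, 200.1532559861481], [0.0, 0.0, 1.0]] [[-0.027, -0.9994, -0.0224, 0.0044], [0.9939, -0.0292, 0.1061, -0.6449], [-0.1067, -0.0194, 0.9941, -1.358], [0.0, 0.0, 0.0, 1.0]] ['color', 'K', 'view']
side [[428.6021726871271, 0.0, 313.57512891869266], [0.0, 428.6021726871271, 206.62185941414577], [0.0, 0.0, 1.0]] [[-0.7137, -0.7004, 0.0033, 0.4429], [0.3564, -0.3591, 0.8626, -0.2818], [-0.603, 0.6168, 0.5059, -0.5834], [0.0, 0.0, 0.0, 1.0]] ['color', 'K', 'view']
```

View pics/top0.png

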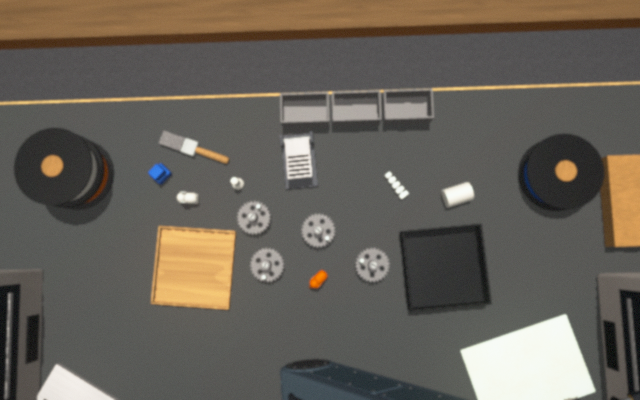

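View pics/side0.png

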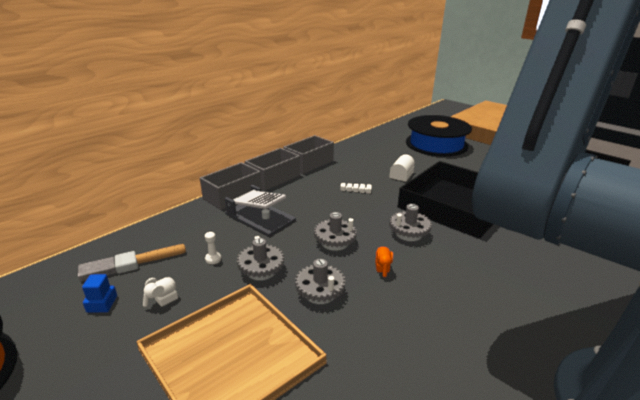

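Both views show four bearings, at top-view pixels (253,217), (266,265), (318,230) and (372,265). The tray is on the left (195,267), the box on the right (445,268), the treadle at (299,160), the orange elephant at (318,279) and the chess piece at (236,183).

Create h.py:
```python
from rig import bot, camrig, status
import cv2,numpy as np
def cam(n):
    if n=="wrist":
        s=status.read_state();c=camrig.capture(n);T=np.eye(4);T[:3,:3]=s["tcp_rot"];T[:3,3]=s["position"]
        c["view"]=np.linalg.inv(T@np.array(c["mount"]))
    else: c=camrig.capture(n)
    c["bgr"]=np.ascontiguousarray(c["color"][:,:,::-1]);return c
def ray(c,u,v,z):
    V=np.array(c["view"]);K=np.array(c["K"]);R=V[:3,:3];o=-R.T@V[:3,3]
    d=np.array([(u-K[0,2])/K[0,0],-(v-K[1,2])/K[1,1],-1.]);d=R.T@d
    return o+d*(z-o[2])/d[2]
def proj(c,p):
    V=np.array(c["view"]);K=np.array(c["K"]);q=V[:3,:3]@p+V[:3,3]
    return np.array([K[0,0]*q[0]/-q[2]+K[0,2],-K[1,1]*q[1]/-q[2]+K[1,2]])
def blobs(m,lo,hi):
    n,l,st,ce=cv2.connectedComponentsWithStats(m.astype(np.uint8))
    return [(ce[i],st[i]) for i in range(1,n) if lo<=st[i,4]<=hi]
def tool(s,d): return np.round(np.array(s["tcp_rot"]).T@np.array(d),4)
```

Run:
```python
from h import *
c=cam("top");b=c["bgr"];hsv=cv2.cvtColor(b,cv2.COLOR_BGR2HSV);s,v=hsv[...,1],hsv[...,2]
m=((v>85)&(s<60)).astype(np.uint8);m=cv2.morphologyEx(m,cv2.MORPH_CLOSE,np.ones((5,5)))
for ce,st in blobs(m,150,2500):
    print("grey",ce.round(1),st, ray(c,*ce,.03).round(3))
for nm,mm,z in(("tray",(hsv[...,0]<25)&(s>80)&(v>120),.02),("or",(hsv[...,0]<12)&(s>180)&(v>150),.03)):
    for ce,st in blobs(mm,80,9000): print(nm,ce.round(1),st,ray(c,*ce,z).round(3))
cv2.imwrite("pics/crop1.png",cv2.resize(b[130:330,130:510],(760,400),interpolation=cv2.INTER_CUBIC)*1)
print(v[200:206,20:620:60].tolist()[0], v[270,400:490:6])
```

```text
grey [  7.7 342.4] [  5 293   7 107 349] [0.289 0.824 0.03 ]
grey [633.2 346.9] [628 299  12  91 289] [ 0.24  -0.816  0.03 ]
tray [536.6  85.7] [432  81 208  10 855] [ 0.946 -0.622  0.02 ]
tray [138.5  98.5] [   0   93  280   12 1121] [0.947 0.485 0.02 ]
tray [212.  154.5] [196 146  33  17 250] [0.782 0.279 0.02 ]
tray [ 51.7 165.5] [ 41 155  22  22 381] [0.765 0.725 0.02 ]
tray [624.7 198.1] [ 607  154   33   93 2733] [ 0.628 -0.834  0.02 ]
tray [565.7 170.2] [555 160  22  21 365] [ 0.708 -0.683  0.02 ]
tray [193.  267.3] [ 150  225   86   85 6354] [0.474 0.332 0.02 ]
tray [317.7 278.5] [309 269  19  19 241] [ 0.435 -0.004  0.02 ]
[90, 36, 95, 94, 98, 94, 95, 89, 89, 42] [91 43 60 57 58 59 54 55 52 53 52 51 52 48 27]
```

View pics/crop1.png

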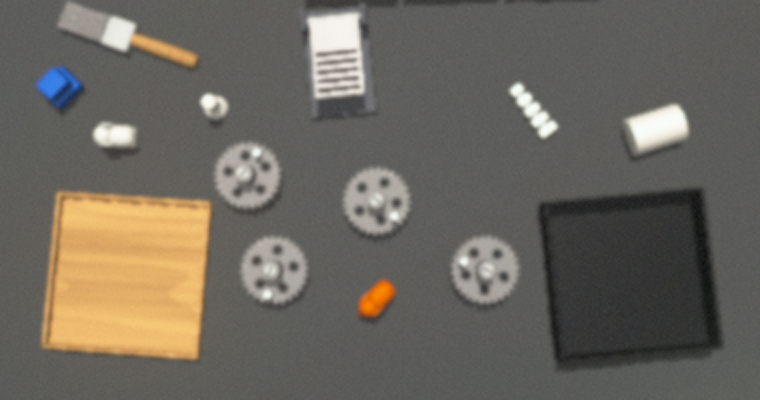

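The crop shows pegs as white dots. In crop pixels (half scale plus 130), A is at (247,176) with its peg at (257,153), B at (273,270) with peg (266,295), C at (377,202) with peg (393,216), and D at (485,270) with peg (464,261).

Add to h.py:
```python
def gears(c):
    b=c["bgr"];hsv=cv2.cvtColor(b,cv2.COLOR_BGR2HSV);s,v=hsv[...,1],hsv[...,2];out=[]
    m=((v>122)&(s<60)).astype(np.uint8);m=cv2.morphologyEx(m,cv2.MORPH_CLOSE,np.ones((5,5)))
    for ce,st in blobs(m,500,1200):
        if max(st[2:4])>48 or min(st[2:4])<28: continue
        x,y,w,h=st[:4];sub=np.zeros_like(m);sub[y:y+h,x:x+w]=m[y:y+h,x:x+w]
        (cx,cy),r=cv2.minEnclosingCircle(np.argwhere(sub)[:,::-1].astype(np.float32))
        out.append((np.array([cx,cy]),r,ray(c,cx,cy,.026)))
    return out
def pegs(c,ctr,thr=190):
    """peg: brightest spot on a ring 32 mm off axis at height 58 mm"""
    v=c["bgr"].min(2).astype(float);a=np.radians(np.arange(0,360,4));sc=[]
    for t in a:
        p=proj(c,[ctr[0]+.032*np.cos(t),ctr[1]+.032*np.sin(t),.057]);sc.append(cv2.getRectSubPix(v.astype(np.float32),(3,3),tuple(map(float,p))).mean())
    k=int(np.argmax(sc));return np.degrees(a[k]),sc[k],np.sort(sc)[-12]
```

Run:
```python
from h import *
c=cam("top")
for p,r,w in gears(c): print(p.round(1),round(r,1),w.round(3),np.round(pegs(c,w),1))
v=c["bgr"].max(2)
for ce,st in blobs(v>215,15,1500): print("white",ce.round(1),st[2:],ray(c,*ce,.03).round(3))
for n,z,ps in(("tray",.02,((158,226),(235,230),(230,309),(151,304))),("box",.055,((400,232),(481,225),(490,303),(408,311)))):
    q=np.array([ray(c,*p,z)[:2] for p in ps]);print(n,q.round(3).tolist(),q.mean(0).round(3),np.linalg.norm(q-np.roll(q,1,0),axis=1).round(3))
```

```text
[298. 157.] 24.6 [0.766 0.041 0.026] [340.  238.4 237. ]
[253.2 216.7] 16.9 [0.606 0.166 0.026] [328.  224.5 167. ]
[317.8 229.8] 17.0 [ 0.566 -0.008  0.026] [228.  227.2 167.4]
[266.2 264.2] 17.0 [0.477 0.133 0.026] [172.  224.5 167.6]
[372.  263.9] 17.1 [ 0.47  -0.15   0.026] [ 68.  222.4 162.4]
white [551.5  85.1] [25  2 28] [ 0.943 -0.658  0.03 ]
white [583.3  84.1] [16  2 18] [ 0.943 -0.745  0.03 ]
white [484.3  87.5] [103   4 155] [ 0.943 -0.475  0.03 ]
white [253.3  95. ] [51  3 84] [0.943 0.161 0.03 ]
white [180.5  97.2] [21  2 27] [0.944 0.363 0.03 ]
white [209.5  96.3] [26  2 37] [0.944 0.283 0.03 ]
white [114.6  99.4] [22  2 34] [0.944 0.548 0.03 ]
white [147.2  98.1] [26  2 29] [0.944 0.457 0.03 ]
white [ 53.9 101.3] [27  2 39] [0.944 0.719 0.03 ]
white [ 84.5 100.4] [27  2 42] [0.944 0.633 0.03 ]
white [ 24.2 102.3] [23  2 31] [0.944 0.802 0.03 ]
white [296.9 146.1] [ 25  19 395] [0.796 0.043 0.03 ]
white [195.4 148.5] [ 44  20 224] [0.798 0.322 0.03 ]
white [624.8 158.9] [ 7  5 25] [ 0.733 -0.838  0.03 ]
white [308.4 167.6] [ 8  8 22] [0.735 0.013 0.03 ]
white [567.1 17
[... 162 characters left out ...]
0.4] [11  7 44] [0.706 0.214 0.03 ]
white [458.9 192.5] [ 28  20 371] [ 0.655 -0.39   0.03 ]
white [625.1 193.9] [16  9 57] [ 0.638 -0.83   0.03 ]
white [186.5 196.7] [ 18   8 123] [0.665 0.347 0.03 ]
white [627.3 201.9] [13  7 33] [ 0.616 -0.834  0.03 ]
white [636.4 221.9] [ 7  3 16] [ 0.563 -0.853  0.03 ]
white [618.4 233.2] [ 5  6 18] [ 0.534 -0.804  0.03 ]
white [317.7 278.2] [ 15  15 125] [ 0.437 -0.004  0.03 ]
white [ 68.4 387.6] [  75   35 1366] [0.169 0.658 0.03 ]
tray [[0.588, 0.427], [0.572, 0.217], [0.361, 0.232], [0.38, 0.445]] [0.475 0.33 ] [0.21  0.211 0.211 0.213]
box [[0.552, -0.224], [0.565, -0.436], [0.363, -0.447], [0.348, -0.236]] [ 0.457 -0.336] [0.205 0.213 0.202 0.212]
```

Add to h.py:
```python
def spinplan(ctr,phi,r_clear=.018):
    s=status.read_state();R=np.array(s["tcp_rot"]);yaw=np.degrees(np.arctan2(R[1,0],R[0,0]))
    for sg in(1,-1):
        pm=np.radians(phi+sg*35);n=np.array([np.cos(pm),np.sin(pm)]);t=sg*np.array([-n[1],n[0]]);ta=np.degrees(np.arctan2(t[1],t[0]))
        d=(ta-yaw+45)%90-45; k=round((ta-yaw-d)/90)%4; w,h=(.015,.0095) if k%2==0 else (.0095,.015)
        st=np.array(ctr[:2])+n*(r_clear+w)+t*(-.035-h); en=st+t*.075
        T=lambda p:tool(s,[p[0]-s["position"][0],p[1]-s["position"][1],0])[:2]
        print("sg",sg,"toolrotz",round(-d,1),"start",st.round(3),T(st),"end",en.round(3),T(en),"j6",round(s["joint_positions"][5],0),"dz to .042",round(s["position"][2]-.042,4))
```

Run:
```python
from h import *
c=cam("top");print(np.round(camrig.capture("wrist")["mount"],3).tolist())
for p,r,w in gears(c)[1:]: print(w.round(3));spinplan(w,pegs(c,w)[0])
```

```text
[[0.001, 0.953, 0.304, 0.084], [1.0, -0.001, 0.001, 0.001], [0.001, 0.304, -0.953, -0.161], [0.0, 0.0, 0.0, 1.0]]
[0.606 0.166 0.026]
sg 1 toolrotz 10.7 start [0.636 0.118] [ 0.6457 -0.5886] end [0.632 0.193] [ 0.6596 -0.6623] j6 -10.0 dz to .042 0.1802
sg -1 toolrotz -9.3 start [0.66  0.153] [ 0.6772 -0.6175] end [0.591 0.124] [ 0.6032 -0.6053] j6 -10.0 dz to .042 0.1802
[ 0.566 -0.008  0.026]
sg 1 toolrotz 20.7 start [ 0.517 -0.035] [ 0.4942 -0.4682] end [ 0.592 -0.044] [ 0.5644 -0.4417] j6 -10.0 dz to .042 0.1802
sg -1 toolrotz 0.7 start [ 0.55  -0.063] [ 0.5194 -0.4337] end [0.533 0.01 ] [ 0.5203 -0.5087] j6 -10.0 dz to .042 0.1802
[0.477 0.132 0.026]
sg 1 toolrotz -13.3 start [0.43  0.164] [ 0.4563 -0.6827] end [0.464 0.097] [ 0.4735 -0.6097] j6 -10.0 dz to .042 0.1802
sg -1 toolrotz -33.3 start [0.422 0.122] [ 0.4392 -0.6435] end [0.474 0.177] [ 0.5019 -0.6847] j6 -10.0 dz to .042 0.1802
[ 0.47  -0.15   0.026]
sg 1 toolrotz 0.7 start [ 0.506 -0.108] [ 0.4658 -0.4   ] end [ 0.433 -0.125] [ 0.3908 -0.4009] j6 -10.0 dz to .042 0.1802
sg -1 toolrotz -19.3 start [ 0.466 -0.093] [ 0.4303 -0.4238] end [ 0.507 -0.156] [ 0.4551 -0.353 ] j6 -10.0 dz to .042 0.1802
```

Request:
{"fn": "steer_hand", "kwargs": {
  "moves": [
    [0.466, -0.4, 0.1, 0, 0, 0, 0],
    [0.466, -0.4, 0.1, 0, 0, 0, 0],
    [0.466, -0.4, 0.1, 0, 0, 0, 0],
    [0.466, -0.4, 0.1, 0, 0, 0, 0],
    [0.466, -0.4, 0.1, 0, 0, 0, 0],
    [0.466, -0.4, 0.1, 0, 0, 0, 0],
    [0.466, -0.4, 0.1, 0, 0, 0, 0],
    [0.466, -0.4, 0.1, 0, 0, 0, 0],
    [0.466, -0.4, 0.1, 0, 0, 0, 0],
    [0.466, -0.4, 0.1, 0, 0, 0, 0],
    [0.466, -0.4, 0.1, 0, 0, 0, 0],
    [0.466, -0.4, 0.1, 0, 0, 0, 0],
    [0.466, -0.4, 0.1, 0, 0, 0, 0],
    [0.466, -0.4, 0.1, 0, 0, 0, 0],
    [0.466, -0.4, 0.1, 0, 0, 0, 0],
    [0.466, -0.4, 0.1, 0, 0, 0, 0]
  ]
}}

```text
time_s: 1.9
position: [0.5056, -0.1092, 0.1227]
tcp_rot: [[0.972, 0.236, -0.0], [0.236, -0.972, -0.0], [-0.0, 0.0, -1.0]]
force: [0.0, -0.3, -0.5]
opening: 0.006
grasp_force: 0.0
```

Run:
```python
from h import *
c=cam("wrist");cv2.imwrite("pics/w1.png",c["bgr"])
for p in([.47,-.15,.07],[.47+.012,-.15+.0297,.058]): print(proj(c,p))
```

```text
[359.10362494 276.27938658]
[323.86190423 246.21552815]
```

View pics/w1.png

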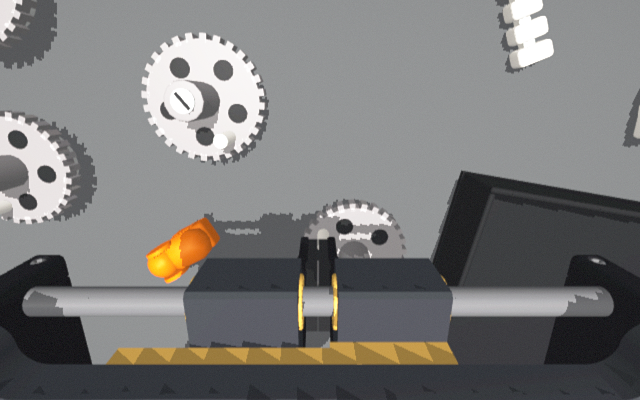

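The wrist view agrees: D's peg sits just behind the finger tips (323,240), and C's slotted axle shows at (182,101). I'll push D now.

Request:
{"fn": "steer_hand", "kwargs": {
  "moves": [
    [0, 0, 0.04, 0, 0, 0, 0],
    [0, 0, 0.08, 0, 0, 0, 0],
    [0, 0, 0.08, 0, 0, 0, 0],
    [-0.02, 0, 0.08, 0, 0, 0, 0],
    [-0.04, 0, 0.08, 0, 0, 0, 0],
    [-0.06, 0, 0.08, 0, 0, 0, 0],
    [-0.076, 0, 0.08, 0, 0, 0, 0],
    [-0.076, 0, 0.08, 0, 0, 0, 0],
    [-0.08, 0, 0.04, 0, 0, 0, 0],
    [-0.08, 0.04, -0.01, 0, 0, 0, 0],
    [-0.08, 0.08, -0.06, 0, 0, 0, 0]
  ]
}}

```text
time_s: 3.05
position: [0.4436, -0.1886, 0.1634]
tcp_rot: [[0.971, 0.237, 0.001], [0.237, -0.971, -0.001], [0.001, 0.001, -1.0]]
force: [0.5, -0.9, -0.8]
opening: 0.007
grasp_force: 0.0
```

Run:
```python
from h import *
P=[.47,-.15]
for i in range(3):
    c=cam("top");g=min(gears(c),key=lambda g:np.hypot(*(g[2][:2]-P)));print(status.read_state()["time_s"],g[2].round(3),np.round(pegs(c,g[2]),1))
cv2.imwrite("pics/t2.png",c["bgr"])
```

```text
3.1 [ 0.417 -0.266  0.026] [ 56.  109.5 106. ]
3.15 [ 0.422 -0.277  0.026] [ 64.  109.  105.5]
3.2 [ 0.419 -0.272  0.026] [ 56.  109.1 105.3]
```

Add to h.py:
```python
def watch(P,n=3,name="wrist",save=None):
    for i in range(n):
        c=cam(name);print(name,round(status.read_state()["time_s"],2),"px",proj(c,[P[0],P[1],.05]).round(),"peg deg,score",np.round(pegs(c,P),1))
    if save: cv2.imwrite(save,c["bgr"])
```

Run:
```python
from h import *
watch([.47,-.15],3,"wrist","pics/w2.png");watch([.47,-.15],1,"side","pics/s2.png")
```

```text
wrist 3.25 px [275. 159.] peg deg,score [ 68. 255. 245.]
wrist 3.3 px [279. 157.] peg deg,score [ 76.  255.  246.2]
wrist 3.35 px [281. 156.] peg deg,score [ 92.  255.  246.5]
side 3.4 px [411. 215.] peg deg,score [100.  218.1 146.3]
```

View pics/w2.png

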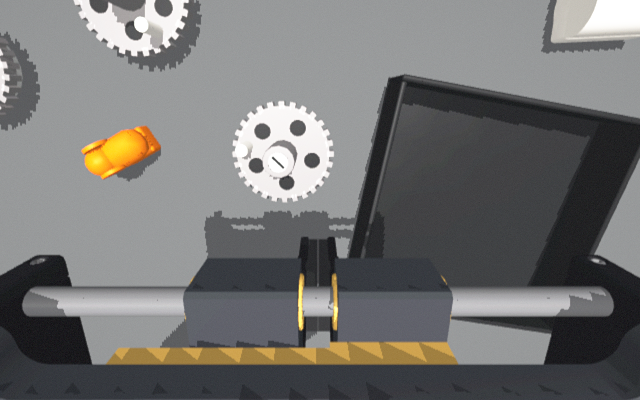

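Between frames the peg moved 68→76→92→100° after a full turn, so D coasts and is free. In this view D's hub is at (278,160) and its peg at (240,150). Next is C.

Run:
```python
from h import *
c=cam("wrist");print(pegs(c,[.47,-.15]));w=[.566,-.008]
c=cam("top");print([g[2].round(3).tolist() for g in gears(c)]);
spinplan(w,228)
```

```text
(np.float64(116.00000000000001), np.float32(255.00003), np.float32(246.24582))
[[0.766, 0.041, 0.026], [0.606, 0.166, 0.026], [0.565, -0.008, 0.026], [0.477, 0.133, 0.026], [0.417, -0.263, 0.026]]
sg 1 toolrotz 20.7 start [ 0.518 -0.035] [ 0.1095 -0.1289] end [ 0.592 -0.044] [ 0.1797 -0.1024] j6 40.0 dz to .042 0.1176
sg -1 toolrotz 0.7 start [ 0.55  -0.063] [ 0.1347 -0.0944] end [0.534 0.01 ] [ 0.1357 -0.1694] j6 40.0 dz to .042 0.1176
```

Request:
{"fn": "steer_hand", "kwargs": {
  "moves": [
    [0.135, -0.094, 0, 0, 0, 0, 0],
    [0.135, -0.094, 0, 0, 0, 0, 0],
    [0.135, -0.094, 0.02, 0, 0, 0, 0],
    [0.135, -0.094, 0.06, 0, 0, 0, 0],
    [0.135, -0.094, 0.1, 0, 0, 0, 0],
    [0.135, -0.094, 0.118, 0, 0, 0, 0],
    [0.135, -0.094, 0.118, 0, 0, 0, 0],
    [0.135, -0.114, 0.118, 0, 0, 0, 0],
    [0.135, -0.134, 0.118, 0, 0, 0, 0],
    [0.135, -0.154, 0.118, 0, 0, 0, 0],
    [0.135, -0.17, 0.118, 0, 0, 0, 0],
    [0.135, -0.17, 0.118, 0, 0, 0, 0],
    [0.135, -0.174, 0.08, 0, 0, 0, 0],
    [0.105, -0.174, 0.03, 0, 0, 0, 0],
    [0.065, -0.174, 0, 0, 0, 0, 0]
  ]
}}

```text
time_s: 5.0
position: [0.4738, -0.0033, 0.158]
tcp_rot: [[0.971, 0.238, 0.006], [0.238, -0.971, -0.002], [0.006, 0.003, -1.0]]
force: [0.7, -0.4, 1.0]
opening: 0.005
grasp_force: 0.0
```

Run:
```python
from h import *
watch([.566,-.008],4,"wrist","pics/w3.png");watch([.566,-.008],1,"side");watch([.47,-.15],1,"side")
```

```text
wrist 5.05 px [351.  90.] peg deg,score [300.  255.  226.7]
wrist 5.1 px [354.  79.] peg deg,score [288.  255.  232.2]
wrist 5.15 px [353.  82.] peg deg,score [280.  255.  227.4]
wrist 5.2 px [352.  85.] peg deg,score [264.  255.  231.4]
side 5.25 px [335. 223.] peg deg,score [256.  219.3 145.5]
side 5.3 px [411. 215.] peg deg,score [216.  227.5 148.5]
```

View pics/w3.png

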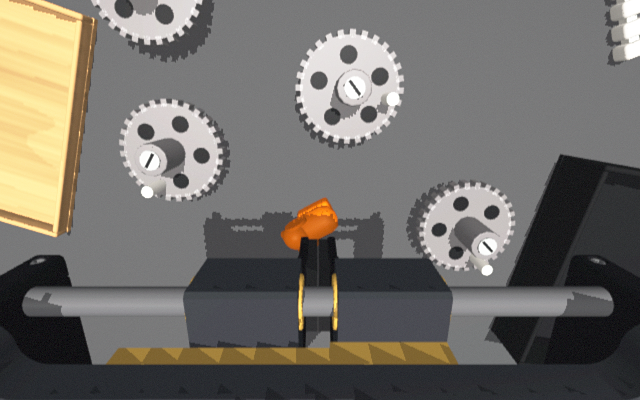

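C is still turning clockwise (300→256°), with its hub at (353,88) and peg at (393,99), so it is free as well. D has stopped. Next are A and B.

Run:
```python
from h import *
c=cam("wrist");print(proj(c,[.477,.133,.07]),pegs(c,[.477,.133]))
spinplan([.606,.166],328);spinplan([.477,.133],172)
```

```text
[145.56995039 159.66562293] (np.float64(172.0), np.float32(255.0), np.float32(209.38936))
sg 1 toolrotz 10.7 start [0.636 0.118] [ 0.188  -0.0778] end [0.632 0.192] [ 0.2019 -0.1515] j6 62.0 dz to .042 0.113
sg -1 toolrotz -9.3 start [0.66  0.153] [ 0.2195 -0.1067] end [0.591 0.124] [ 0.1455 -0.0945] j6 62.0 dz to .042 0.113
sg 1 toolrotz -13.3 start [0.43  0.165] [-0.0012 -0.1727] end [0.464 0.098] [ 0.0161 -0.0997] j6 62.0 dz to .042 0.113
sg -1 toolrotz -33.3 start [0.423 0.123] [-0.0183 -0.1335] end [0.474 0.178] [ 0.0444 -0.1747] j6 62.0 dz to .042 0.113
```

Request:
{"fn": "steer_hand", "kwargs": {
  "moves": [
    [0.188, -0.078, 0, 0, 0, 5, 0],
    [0.188, -0.078, 0, 0, 0, 10.7, 0],
    [0.188, -0.078, 0, 0, 0, 10.7, 0],
    [0.188, -0.078, 0.01, 0, 0, 10.7, 0],
    [0.188, -0.078, 0.06, 0, 0, 10.7, 0],
    [0.188, -0.078, 0.1, 0, 0, 10.7, 0],
    [0.188, -0.078, 0.114, 0, 0, 10.7, 0],
    [0.188, -0.078, 0.114, 0, 0, 10.7, 0],
    [0.192, -0.098, 0.114, 0, 0, 10.7, 0],
    [0.195, -0.117, 0.114, 0, 0, 10.7, 0],
    [0.199, -0.137, 0.114, 0, 0, 10.7, 0],
    [0.202, -0.152, 0.114, 0, 0, 10.7, 0],
    [0.202, -0.152, 0.114, 0, 0, 10.7, 0],
    [0.202, -0.155, 0.075, 0, 0, 10.7, 0],
    [0.17, -0.155, 0.03, 0, 0, 10.7, 0],
    [0.12, -0.155, 0, 0, 0, 10.7, 0],
    [0.09, -0.155, 0, 0, 0, 10.7, 0]
  ]
}}

```text
time_s: 7.05
position: [0.5232, 0.1692, 0.1595]
tcp_rot: [[0.999, 0.052, 0.008], [0.052, -0.999, 0.0], [0.008, -0.0, -1.0]]
force: [1.1, -0.1, -0.0]
opening: 0.002
grasp_force: 0.0
```

Run:
```python
from h import *
watch([.606,.166],4,"wrist","pics/w4.png");watch([.606,.166],1,"side");spinplan([.477,.133],172)
```

```text
wrist 7.1 px [327.  98.] peg deg,score [268.  255.  221.9]
wrist 7.15 px [326.  80.] peg deg,score [280.  255.  225.7]
wrist 7.2 px [326.  84.] peg deg,score [288.  255.  221.5]
wrist 7.25 px [327.  91.] peg deg,score [300.  255.  221.5]
side 7.3 px [258. 250.] peg deg,score [312.  226.8 144.9]
sg 1 toolrotz -24.0 start [0.43  0.165] [-0.0932 -0.0005] end [0.464 0.098] [-0.0626  0.068 ] j6 93.0 dz to .042 0.1145
sg -1 toolrotz -44.0 start [0.423 0.123] [-0.1026  0.0412] end [0.474 0.178] [-0.0487 -0.0109] j6 93.0 dz to .042 0.1145
```

View pics/w4.png

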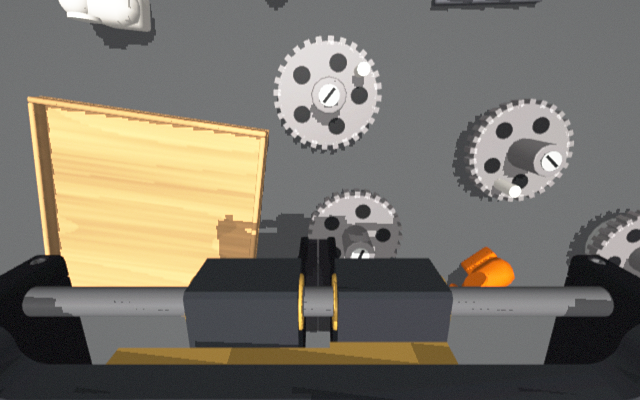

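A is also still turning (268→312°), with its hub at (328,95) and peg at (363,68), so it is free. Now B.

Request:
{"fn": "steer_hand", "kwargs": {
  "moves": [
    [-0.05, 0, 0, 0, 0, -8, 0],
    [-0.093, 0, 0, 0, 0, -16, 0],
    [-0.093, 0, 0.02, 0, 0, -24, 0],
    [-0.093, 0, 0.06, 0, 0, -24, 0],
    [-0.093, 0, 0.1, 0, 0, -24, 0],
    [-0.093, 0, 0.115, 0, 0, -24, 0],
    [-0.093, 0, 0.115, 0, 0, -24, 0],
    [-0.085, 0.018, 0.115, 0, 0, -24, 0],
    [-0.077, 0.036, 0.115, 0, 0, -24, 0],
    [-0.069, 0.055, 0.115, 0, 0, -24, 0],
    [-0.062, 0.069, 0.115, 0, 0, -24, 0],
    [-0.062, 0.069, 0.115, 0, 0, -24, 0],
    [-0.061, 0.072, 0.075, 0, 0, -24, 0],
    [-0.08, 0.055, 0.03, 0, 0, -16, 0],
    [-0.125, 0.032, 0, 0, 0, -8, 0],
    [-0.125, 0.032, 0, 0, 0, 0, 0]
  ]
}}

```text
time_s: 8.9
position: [0.395, 0.1327, 0.1581]
tcp_rot: [[0.999, 0.048, 0.0], [0.048, -0.999, 0.0], [0.0, -0.0, -1.0]]
force: [0.1, -0.6, -1.1]
opening: 0.0
grasp_force: 0.0
```

Run:
```python
from h import *
watch([.477,.133],4,"wrist","pics/w5.png");watch([.477,.133],1,"side");c=cam("side");print([proj(c,[.477,.133,.07])])
```

```text
wrist 8.95 px [322.  98.] peg deg,score [176.  228.  217.4]
wrist 9.0 px [322.  98.] peg deg,score [ 24.  242.1 217.3]
wrist 9.05 px [322. 101.] peg deg,score [ 20.  232.4 215.6]
wrist 9.1 px [321. 103.] peg deg,score [ 24.  237.5 216.1]
side 9.15 px [319. 272.] peg deg,score [308.  195.4 148.2]
[array([318.96558632, 263.00887538])]
```

View pics/w5.png

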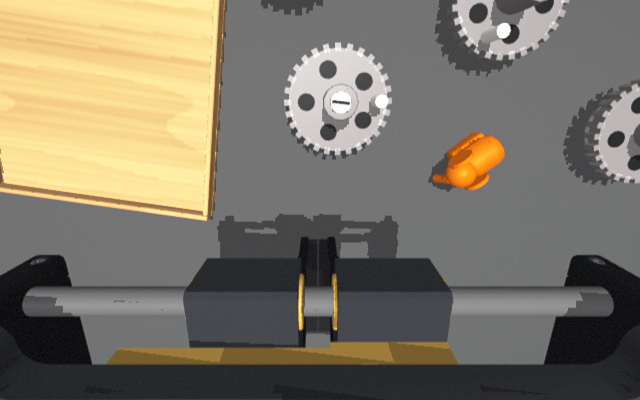

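B has stopped (hub at (341,102), peg at (381,101)). It turned only about 98°, its axle slot turned with it, and it slid about 15 mm, so it drags. I'll push it a second time for margin, square on the peg.

Run:
```python
from h import *
c=cam("wrist");h=ray(c,341,102,.07);p=ray(c,381,101,.058);d=p-h;print(h.round(4),p.round(4),np.hypot(*d[:2]),a:=np.degrees(np.arctan2(d[1],d[0])))
spinplan(h,a)
```

```text
[0.4796 0.1182 0.07  ] [0.4818 0.0872 0.058 ] 0.031054165297191138 -85.97336269958932
sg 1 toolrotz -36.0 start [0.466 0.065] [0.0628 0.0699] end [0.524 0.112] [0.1234 0.0258] j6 90.0 dz to .042 0.1131
sg -1 toolrotz 34.0 start [0.501 0.067] [0.0978 0.0693] end [0.436 0.106] [0.0356 0.0274] j6 90.0 dz to .042 0.1131
```

Request:
{"fn": "steer_hand", "kwargs": {
  "moves": [
    [0.03, 0.05, 0, 0, 0, -8, 0],
    [0.063, 0.07, 0, 0, 0, -16, 0],
    [0.063, 0.07, 0, 0, 0, -24, 0],
    [0.063, 0.07, 0.03, 0, 0, -32, 0],
    [0.063, 0.07, 0.08, 0, 0, -36, 0],
    [0.063, 0.07, 0.114, 0, 0, -36, 0],
    [0.063, 0.07, 0.114, 0, 0, -36, 0],
    [0.071, 0.064, 0.114, 0, 0, -36, 0],
    [0.079, 0.058, 0.114, 0, 0, -36, 0],
    [0.087, 0.052, 0.114, 0, 0, -36, 0],
    [0.095, 0.046, 0.114, 0, 0, -36, 0],
    [0.103, 0.041, 0.114, 0, 0, -36, 0],
    [0.111, 0.035, 0.114, 0, 0, -36, 0],
    [0.117, 0.03, 0.114, 0, 0, -36, 0],
    [0.117, 0.03, 0.114, 0, 0, -36, 0],
    [0.117, 0.03, 0.07, 0, 0, -28, 0],
    [0.08, 0.03, 0.03, 0, 0, -20, 0],
    [0.03, 0.03, 0, 0, 0, -12, 0],
    [0, 0.02, 0, 0, 0, -4, 0],
    [0, 0.02, 0, 0, 0, 0, 0]
  ]
}}

```text
time_s: 11.25
position: [0.3914, 0.1119, 0.1562]
tcp_rot: [[0.999, 0.049, -0.008], [0.049, -0.999, 0.0], [-0.008, -0.001, -1.0]]
force: [-0.4, 0.3, -1.5]
opening: 0.005
grasp_force: 0.0
```

Run:
```python
from h import *
c=cam("wrist");c2=cam("wrist");print(np.abs(c["bgr"].astype(int)-c2["bgr"])[:200].max());cv2.imwrite("pics/w6.png",c2["bgr"][:, :])
```

```text
220
```

View pics/w6.png

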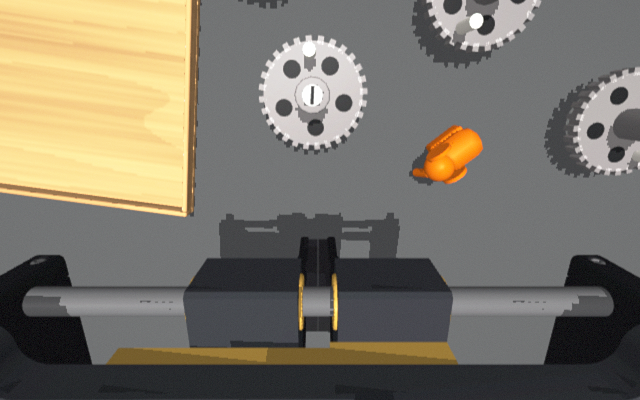

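B's peg now points up at (309,48) with the slot vertical at (312,94). It turned about 90° more with its axle and did not coast, so dragging is confirmed. Next I pick it up by the hub.

Add to h.py:
```python
def grasp(u,v,pu,pv,z=.038):
    c=cam("wrist");s=status.read_state();h=ray(c,u,v,.07);p=ray(c,pu,pv,.058);d=p-h;a=np.degrees(np.arctan2(d[1],d[0]))
    R=np.array(s["tcp_rot"]);yaw=np.degrees(np.arctan2(R[1,0],R[0,0]));q=(a-yaw+90)%180-90
    print("hub",h.round(4),"pegr",np.hypot(*d[:2]).round(4),"dir",round(a),"tool d",tool(s,[h[0]-s["position"][0],h[1]-s["position"][1],z-s["position"][2]]),"rotz",round(-q),"j6",s["joint_positions"][5].round())
def go(x,y,z):
    s=status.read_state();print("pos",np.round(s["position"],4),"tool d",tool(s,np.array([x,y,z])-s["position"]),"j",np.round(s["joint_positions"]))
```

```bash
python3 -c "
from h import *
grasp(312,94,309,48)"
```

```text
hub [0.4826 0.1196 0.07  ] pegr 0.0318 dir 7 tool d [ 0.083  -0.0039  0.1181] rotz -4 j6 87.0
```

Request:
{"fn": "steer_hand", "kwargs": {
  "moves": [
    [0.05, -0.004, 0, 0, 0, -4, 0.75],
    [0.083, -0.004, 0.02, 0, 0, -4, 0.75],
    [0.083, -0.004, 0.02, 0, 0, -4, 0.75],
    [0.083, -0.004, 0.06, 0, 0, -4, 0.75],
    [0.083, -0.004, 0.1, 0, 0, -4, 0.75],
    [0.083, -0.004, 0.118, 0, 0, -4, 0.75],
    [0.083, -0.004, 0.118, 0, 0, -4, 0.75],
    [0.083, -0.004, 0.118, 0, 0, -4, 0],
    [0.083, -0.004, 0.118, 0, 0, -4, 0],
    [0.083, -0.004, 0.118, 0, 0, -4, 0],
    [0.083, -0.004, 0.118, 0, 0, -4, 0],
    [0.083, -0.004, 0.118, 0, 0, -4, 0],
    [0.083, -0.004, 0.118, 0, 0, -4, 0],
    [0.083, -0.004, 0.08, 0, 0, -4, 0],
    [0.083, -0.004, 0.04, 0, 0, -4, 0],
    [0.083, -0.004, 0.018, 0, 0, -4, 0],
    [0.083, -0.004, 0.018, 0, 0, -4, 0]
  ]
}}

```text
time_s: 13.1
position: [0.4838, 0.1197, 0.1397]
tcp_rot: [[0.993, 0.122, 0.006], [0.122, -0.993, -0.0], [0.006, 0.001, -1.0]]
force: [0.2, -0.4, -6.0]
opening: 0.287
grasp_force: 30.0
```

```bash
python3 -c "
from h import *
go(.457,-.336,.138)"
```

```text
pos [0.4838 0.1197 0.1397] tool d [-0.0822  0.449   0.0016] j [  1.  28. 105.  -0.  47.  84.]
```

Request:
{"fn": "steer_hand", "kwargs": {
  "moves": [
    [-0.005, 0.03, 0, 0, 0, 0, 0],
    [-0.013, 0.07, 0, 0, 0, 0, 0],
    [-0.02, 0.11, 0, 0, 0, 0, 0],
    [-0.03, 0.15, 0, 0, 0, 0, 0],
    [-0.035, 0.19, 0, 0, 0, 0, 0],
    [-0.04, 0.23, 0, 0, 0, 0, 0],
    [-0.05, 0.27, 0, 0, 0, 0, 0],
    [-0.055, 0.31, 0, 0, 0, 0, 0],
    [-0.065, 0.35, 0, 0, 0, 0, 0],
    [-0.07, 0.39, 0, 0, 0, 0, 0],
    [-0.08, 0.43, 0, 0, 0, 0, 0],
    [-0.082, 0.449, 0, 0, 0, 0, 0],
    [-0.082, 0.449, 0, 0, 0, 0, 0],
    [-0.082, 0.449, 0, 0, 0, 0, 0]
  ]
}}

```text
time_s: 14.5
position: [0.4538, -0.3344, 0.1354]
tcp_rot: [[0.993, 0.121, -0.004], [0.121, -0.993, 0.005], [-0.003, -0.005, -1.0]]
force: [-0.4, 0.5, -6.8]
opening: 0.29
grasp_force: 30.0
```

```bash
python3 -c "
from h import *
go(.457,-.336,.046)"
```

```text
pos [ 0.4538 -0.3344  0.1354] tool d [0.0033 0.0025 0.0894] j [-48.  32.  95.   0.  53.  35.]
```

Request:
{"fn": "steer_hand", "kwargs": {
  "moves": [
    [0, 0, 0.03, 0, 0, 0, 0],
    [0, 0, 0.06, 0, 0, 0, 0],
    [0, 0, 0.08, 0, 0, 0, 0],
    [0, 0, 0.089, 0, 0, 0, 0],
    [0, 0, 0.089, 0, 0, 0, 0],
    [0, 0, 0.089, 0, 0, 0, 0.6],
    [0, 0, 0.089, 0, 0, 0, 0.6],
    [0, 0, 0.089, 0, 0, 0, 0.6],
    [0, 0, 0.089, 0, 0, 0, 0.6],
    [0, 0, 0.04, 0, 0, 0, 0.6],
    [0, 0, 0, 0, 0, 0, 0.6],
    [-0.05, 0, -0.03, 0, 0, 0, 0.6],
    [-0.05, -0.05, -0.03, 0, 0, 0, 0.6],
    [-0.05, -0.1, -0.03, 0, 0, 0, 0.6],
    [-0.05, -0.15, -0.03, 0, 0, 0, 0.6]
  ]
}}

```text
time_s: 16.0
position: [0.3871, -0.1933, 0.1688]
tcp_rot: [[0.993, 0.118, 0.002], [0.118, -0.993, -0.002], [0.002, 0.002, -1.0]]
force: [-0.3, -0.0, 0.3]
opening: 0.599
grasp_force: 0.0
```

Run:
```python
from h import *
c=cam("wrist");cv2.imwrite("pics/w7.png",c["bgr"])
```

```text
(no output)
```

View pics/w7.png

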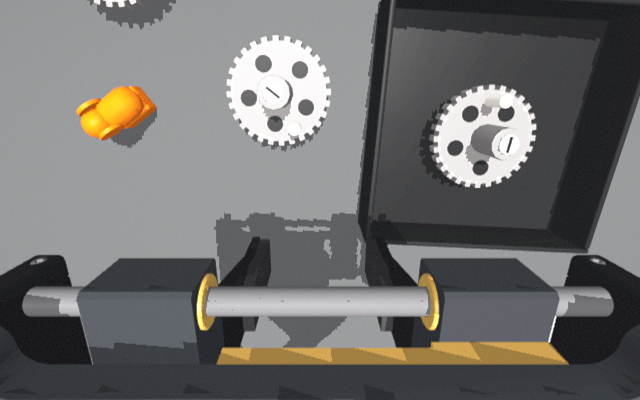

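B stands in the box at (490,135). D's hub is at (273,92) and its peg at (294,129).

Run:
```python
from h import *
grasp(273,92,294,129)
c=cam("wrist");print("D",pegs(c,[.47,-.15]));print("C",pegs(c,[.566,-.008]))
t=cam("top");sd=cam("side")
for g in gears(t):print(g[2].round(4),np.round(pegs(t,g[2]),1),np.round(pegs(sd,g[2]),1))
```

```text
hub [ 0.4627 -0.1391  0.07  ] pegr 0.0319 dir -146 tool d [ 0.085  -0.0369  0.1297] rotz -26 j6 42.0
D (np.float64(216.0), np.float32(255.00003), np.float32(251.66019))
C (np.float64(188.0), np.float32(152.93452), np.float32(151.65565))
[0.766 0.041 0.026] [344.  238.2 237.5] [ 68.  238.1 224.7]
[0.6057 0.166  0.026 ] [ 36.  211.1 167. ] [ 36.  230.3 140.9]
[ 0.5661 -0.008   0.026 ] [156.  225.5 167.8] [156.  221.5 143.6]
[ 0.4698 -0.1505  0.026 ] [212.  222.4 162.2] [216.  221.6 144.3]
[ 0.4515 -0.3376  0.026 ] [  8.  215.7 150.4] [300.  145.4 130.3]
[ 0.3323 -0.2749  0.026 ] [ 60.  107.3 103.8] [164.   85.3  55.9]
```

The wrist pixels came from a frame taken before the arm had settled. The top and side cameras agree with each other (D at (.470,-.150), peg 214°), so I use those.

```bash
python3 -c "
from h import *
go(.4698,-.1505,.038)"
```

```text
pos [ 0.3887 -0.1948  0.1685] tool d [ 0.0857 -0.0344  0.1306] j [-41.  21. 112.  -0.  47.  42.]
```

Request:
{"fn": "steer_hand", "kwargs": {
  "moves": [
    [0.05, -0.02, 0, 0, 0, -8, 0.75],
    [0.086, -0.034, 0, 0, 0, -16, 0.75],
    [0.086, -0.034, 0.02, 0, 0, -24, 0.75],
    [0.086, -0.034, 0.04, 0, 0, -27, 0.75],
    [0.086, -0.034, 0.08, 0, 0, -27, 0.75],
    [0.086, -0.034, 0.115, 0, 0, -27, 0.75],
    [0.086, -0.034, 0.131, 0, 0, -27, 0.75],
    [0.086, -0.034, 0.131, 0, 0, -27, 0.75],
    [0.086, -0.034, 0.131, 0, 0, -27, 0],
    [0.086, -0.034, 0.131, 0, 0, -27, 0],
    [0.086, -0.034, 0.131, 0, 0, -27, 0],
    [0.086, -0.034, 0.131, 0, 0, -27, 0],
    [0.086, -0.034, 0.131, 0, 0, -27, 0],
    [0.086, -0.034, 0.131, 0, 0, -27, 0],
    [0.086, -0.034, 0.1, 0, 0, -27, 0],
    [0.086, -0.034, 0.06, 0, 0, -27, 0],
    [0.086, -0.034, 0.04, 0, 0, -27, 0],
    [0.086, -0.034, 0.04, 0, 0, -27, 0],
    [0.086, -0.034, 0.04, 0, 0, -27, 0]
  ]
}}

```text
time_s: 18.15
position: [0.4679, -0.1491, 0.1269]
tcp_rot: [[0.829, 0.559, -0.002], [0.559, -0.829, 0.001], [-0.001, -0.002, -1.0]]
force: [-0.4, 0.5, -6.3]
opening: 0.289
grasp_force: 30.0
```

```bash
python3 -c "
from h import *
go(.425,.3335,.13)"
```

```text
pos [ 0.4679 -0.1491  0.1269] tool d [ 0.2342 -0.4241 -0.0026] j [-31.  29. 106.  -0.  45.  25.]
```

Request:
{"fn": "steer_hand", "kwargs": {
  "moves": [
    [0.02, -0.035, 0, 0, 0, 0, 0],
    [0.039, -0.071, 0, 0, 0, 0, 0],
    [0.059, -0.106, 0, 0, 0, 0, 0],
    [0.078, -0.141, 0, 0, 0, 0, 0],
    [0.098, -0.177, 0, 0, 0, 0, 0],
    [0.117, -0.212, 0, 0, 0, 0, 0],
    [0.137, -0.247, 0, 0, 0, 0, 0],
    [0.156, -0.283, 0, 0, 0, 0, 0],
    [0.176, -0.318, 0, 0, 0, 0, 0],
    [0.195, -0.353, 0, 0, 0, 0, 0],
    [0.215, -0.389, 0, 0, 0, 0, 0],
    [0.234, -0.424, 0, 0, 0, 0, 0],
    [0.234, -0.424, 0, 0, 0, 0, 0],
    [0.234, -0.424, 0, 0, 0, 0, 0],
    [0.234, -0.424, 0, 0, 0, 0, 0]
  ]
}}

```text
time_s: 19.65
position: [0.4243, 0.3313, 0.1258]
tcp_rot: [[0.829, 0.559, -0.004], [0.559, -0.829, -0.003], [-0.005, -0.0, -1.0]]
force: [-0.2, -0.9, -6.9]
opening: 0.292
grasp_force: 30.0
```

```bash
python3 -c "
from h import *
go(.425,.3335,.0435)"
```

```text
pos [0.4243 0.3313 0.1258] tool d [ 0.0023 -0.0014  0.0823] j [ 26.  32. 100.  -0.  49.  82.]
```

Request:
{"fn": "steer_hand", "kwargs": {
  "moves": [
    [0.001, -0.001, 0.03, 0, 0, 0, 0],
    [0.001, -0.001, 0.06, 0, 0, 0, 0],
    [0.001, -0.001, 0.075, 0, 0, 0, 0],
    [0.001, -0.001, 0.083, 0, 0, 0, 0],
    [0.001, -0.001, 0.083, 0, 0, 0, 0],
    [0.001, -0.001, 0.083, 0, 0, 0, 0.6],
    [0.001, -0.001, 0.083, 0, 0, 0, 0.6],
    [0.001, -0.001, 0.083, 0, 0, 0, 0.6],
    [0.001, -0.001, 0.083, 0, 0, 0, 0.6],
    [0, 0, 0.04, 0, 0, 0, 0.6],
    [0, 0, 0, 0, 0, 0, 0.6],
    [-0.03, 0.04, -0.02, 0, 0, 0, 0.6],
    [-0.06, 0.08, -0.02, 0, 0, 0, 0.6],
    [-0.09, 0.12, -0.02, 0, 0, 0, 0.6],
    [-0.12, 0.16, -0.02, 0, 0, 0, 0.6],
    [-0.14, 0.207, -0.02, 0, 0, 0, 0.6],
    [-0.14, 0.207, -0.02, 0, 0, 0, 0.6],
    [-0.14, 0.207, -0.02, 0, 0, 0, 0.6]
  ]
}}

```text
time_s: 21.45
position: [0.4263, 0.0815, 0.1481]
tcp_rot: [[0.831, 0.556, 0.001], [0.556, -0.831, 0.0], [0.001, 0.001, -1.0]]
force: [-0.3, 1.1, 0.2]
opening: 0.598
grasp_force: 0.0
```

Create look.py:
```python
from h import *
t=cam("top");sd=cam("side")
for g in gears(t):print(g[2].round(4),np.round(pegs(t,g[2]),1),np.round(pegs(sd,g[2]),1))
s=status.read_state();print(s["position"],s["time_s"])
cv2.imwrite("pics/top_l.png",t["bgr"])
```

```bash
python3 look.py;python3 -c "
from h import *
go(.566,-.008,.038)"
```

```text
[0.766 0.041 0.026] [348.  238.3 237.3] [ 68.  237.5 224.3]
[0.6055 0.1661 0.026 ] [ 36.  211.7 167.2] [ 36.  227.5 140.7]
[ 0.5661 -0.008   0.026 ] [156.  225.5 167.1] [156.  220.3 140.1]
[ 0.4519 -0.3381  0.026 ] [  8.  216.3 152.5] [300.  147.2 130.7]
[0.426  0.3341 0.026 ] [216. 217. 160.] [224.  249.5 146. ]
[0.42533794 0.08347875 0.14785193] 21.55
pos [0.4253 0.0835 0.1479] tool d [0.0654 0.1545 0.1098] j [ -4.  23. 113.   0.  44.  52.]
```

Request:
{"fn": "steer_hand", "kwargs": {
  "moves": [
    [0.02, 0.04, 0, 0, 0, 8, 0.75],
    [0.03, 0.08, 0, 0, 0, 16, 0.75],
    [0.05, 0.12, 0, 0, 0, 24, 0.75],
    [0.0655, 0.1545, 0, 0, 0, 32, 0.75],
    [0.0655, 0.1545, 0, 0, 0, 40, 0.75],
    [0.0655, 0.1545, 0.02, 0, 0, 48, 0.75],
    [0.0655, 0.1545, 0.05, 0, 0, 56, 0.75],
    [0.0655, 0.1545, 0.09, 0, 0, 58, 0.75],
    [0.0655, 0.1545, 0.11, 0, 0, 58, 0.75],
    [0.0655, 0.1545, 0.11, 0, 0, 58, 0.75],
    [0.0655, 0.1545, 0.11, 0, 0, 58, 0],
    [0.0655, 0.1545, 0.11, 0, 0, 58, 0],
    [0.0655, 0.1545, 0.11, 0, 0, 58, 0],
    [0.0655, 0.1545, 0.11, 0, 0, 58, 0],
    [0.0655, 0.1545, 0.11, 0, 0, 58, 0],
    [0.0655, 0.1545, 0.11, 0, 0, 58, 0],
    [0.0655, 0.1545, 0.08, 0, 0, 58, 0],
    [0.0655, 0.1545, 0.04, 0, 0, 58, 0],
    [0.0655, 0.1545, 0.02, 0, 0, 58, 0],
    [0.0655, 0.1545, 0.02, 0, 0, 58, 0]
  ]
}}

```text
time_s: 23.55
position: [0.5677, -0.0091, 0.1297]
tcp_rot: [[0.913, -0.407, 0.005], [-0.407, -0.913, -0.001], [0.005, -0.001, -1.0]]
force: [1.0, 0.2, -6.8]
opening: 0.285
grasp_force: 30.0
```

```bash
python3 -c "
from h import *
go(.526,.3745,.13)"
```

```text
pos [ 0.5677 -0.0091  0.1297] tool d [-0.1943 -0.3334 -0.0009] j [-12.  33.  96.   0.  51. 102.]
```

Request:
{"fn": "steer_hand", "kwargs": {
  "moves": [
    [-0.026, -0.02, 0, 0, 0, 0, 0],
    [-0.05, -0.05, 0, 0, 0, 0, 0],
    [-0.075, -0.08, 0, 0, 0, -4, 0],
    [-0.095, -0.11, 0, 0, 0, -8, 0],
    [-0.115, -0.14, 0, 0, 0, -12, 0],
    [-0.13, -0.17, 0, 0, 0, -16, 0],
    [-0.145, -0.2, 0, 0, 0, -20, 0],
    [-0.16, -0.23, 0, 0, 0, -20, 0],
    [-0.17, -0.26, 0, 0, 0, -20, 0],
    [-0.18, -0.295, 0, 0, 0, -20, 0],
    [-0.194, -0.333, 0, 0, 0, -20, 0],
    [-0.194, -0.333, 0, 0, 0, -20, 0],
    [-0.194, -0.333, 0, 0, 0, -20, 0],
    [-0.194, -0.333, 0, 0, 0, -20, 0]
  ]
}}

```text
time_s: 24.95
position: [0.5226, 0.3728, 0.1252]
tcp_rot: [[0.998, -0.07, -0.005], [-0.07, -0.998, -0.003], [-0.005, 0.003, -1.0]]
force: [-0.8, -0.5, -7.1]
opening: 0.291
grasp_force: 29.9
```

```bash
python3 -c "
from h import *
go(.526,.3745,.0435)"
```

```text
pos [0.5226 0.3728 0.1252] tool d [ 0.0037 -0.0022  0.0816] j [ 26.  38.  84.  -0.  58. 120.]
```

Request:
{"fn": "steer_hand", "kwargs": {
  "moves": [
    [0, 0, 0.03, 0, 0, 0, 0],
    [0, 0, 0.06, 0, 0, 0, 0],
    [0, 0, 0.075, 0, 0, 0, 0],
    [0, 0, 0.083, 0, 0, 0, 0],
    [0, 0, 0.083, 0, 0, 0, 0],
    [0, 0, 0.083, 0, 0, 0, 0.6],
    [0, 0, 0.083, 0, 0, 0, 0.6],
    [0, 0, 0.083, 0, 0, 0, 0.6],
    [0, 0, 0.083, 0, 0, 0, 0.6],
    [0, 0, 0.04, 0, 0, 0, 0.6],
    [0, 0, 0, 0, 0, 0, 0.6],
    [-0.02, 0.05, -0.02, 0, 0, 0, 0.6],
    [-0.04, 0.1, -0.02, 0, 0, 0, 0.6],
    [-0.06, 0.15, -0.02, 0, 0, 0, 0.6],
    [-0.06, 0.2, -0.02, 0, 0, 0, 0.6],
    [-0.06, 0.23, -0.02, 0, 0, 0, 0.6],
    [-0.06, 0.23, -0.02, 0, 0, 0, 0.6],
    [-0.06, 0.23, -0.02, 0, 0, 0, 0.6]
  ]
}}

```text
time_s: 26.75
position: [0.4493, 0.1486, 0.1483]
tcp_rot: [[0.997, -0.073, 0.002], [-0.073, -0.997, 0.001], [0.002, -0.001, -1.0]]
force: [-0.2, 0.4, -0.0]
opening: 0.6
grasp_force: 0.0
```

```bash
python3 look.py;python3 -c "
from h import *
go(.6055,.166,.038)"
```

```text
[0.766 0.041 0.026] [344.  238.5 237.3] [ 68.  239.6 226.7]
[0.6055 0.1661 0.026 ] [ 36.  211.8 166.9] [ 36.  231.1 145. ]
[0.5242 0.3765 0.026 ] [180.  220.  160.4] [192. 212. 149.]
[ 0.4518 -0.3379  0.026 ] [  8.  216.6 152.8] [300.  150.1 133.3]
[0.44930239 0.15001116 0.14804919] 26.85
pos [0.4493 0.15   0.148 ] tool d [ 0.1545 -0.0267  0.1103] j [  5.  25. 108.   0.  47.  99.]
```

Request:
{"fn": "steer_hand", "kwargs": {
  "moves": [
    [0.04, -0.007, 0, 0, 0, -8, 0.75],
    [0.08, -0.014, 0, 0, 0, -16, 0.75],
    [0.12, -0.02, 0, 0, 0, -24, 0.75],
    [0.154, -0.027, 0, 0, 0, -32, 0.75],
    [0.154, -0.027, 0, 0, 0, -40, 0.75],
    [0.154, -0.027, 0.04, 0, 0, -40, 0.75],
    [0.154, -0.027, 0.08, 0, 0, -40, 0.75],
    [0.154, -0.027, 0.11, 0, 0, -40, 0.75],
    [0.154, -0.027, 0.11, 0, 0, -40, 0.75],
    [0.154, -0.027, 0.11, 0, 0, -40, 0],
    [0.154, -0.027, 0.11, 0, 0, -40, 0],
    [0.154, -0.027, 0.11, 0, 0, -40, 0],
    [0.154, -0.027, 0.11, 0, 0, -40, 0],
    [0.154, -0.027, 0.11, 0, 0, -40, 0],
    [0.154, -0.027, 0.11, 0, 0, -40, 0],
    [0.154, -0.027, 0.08, 0, 0, -40, 0],
    [0.154, -0.027, 0.04, 0, 0, -40, 0],
    [0.154, -0.027, 0.02, 0, 0, -40, 0],
    [0.154, -0.027, 0.02, 0, 0, -40, 0],
    [0.154, -0.027, 0.02, 0, 0, -40, 0]
  ]
}}

```text
time_s: 28.85
position: [0.6028, 0.1651, 0.1265]
tcp_rot: [[0.809, 0.587, -0.003], [0.587, -0.809, -0.0], [-0.002, -0.001, -1.0]]
force: [-0.9, -0.7, -6.2]
opening: 0.293
grasp_force: 30.0
```

```bash
python3 -c "
from h import *
go(.519,.278,.13)"
```

```text
pos [0.6028 0.1651 0.1265] tool d [-0.0015 -0.1406 -0.0033] j [ 5. 37. 87. -0. 56. 59.]
```

Request:
{"fn": "steer_hand", "kwargs": {
  "moves": [
    [0, -0.04, 0, 0, 0, 0, 0],
    [0, -0.08, 0, 0, 0, 0, 0],
    [0, -0.12, 0, 0, 0, 0, 0],
    [-0.001, -0.14, 0, 0, 0, 0, 0],
    [-0.001, -0.14, 0, 0, 0, 0, 0],
    [-0.001, -0.14, 0, 0, 0, 0, 0],
    [-0.001, -0.14, 0, 0, 0, 0, 0],
    [-0.001, -0.14, 0, 0, 0, 0, 0]
  ]
}}

```text
time_s: 29.65
position: [0.5216, 0.2771, 0.127]
tcp_rot: [[0.81, 0.586, -0.001], [0.586, -0.81, -0.0], [-0.001, -0.0, -1.0]]
force: [0.3, -0.6, -5.2]
opening: 0.29
grasp_force: 30.0
```

```bash
python3 -c "
from h import *
go(.519,.278,.0435)"
```

```text
pos [0.5216 0.2771 0.127 ] tool d [-0.0015 -0.0023  0.0835] j [17. 35. 92. -0. 53. 71.]
```

Request:
{"fn": "steer_hand", "kwargs": {
  "moves": [
    [-0.001, -0.001, 0.03, 0, 0, 0, 0],
    [-0.001, -0.001, 0.06, 0, 0, 0, 0],
    [-0.001, -0.001, 0.075, 0, 0, 0, 0],
    [-0.001, -0.001, 0.084, 0, 0, 0, 0],
    [-0.001, -0.001, 0.084, 0, 0, 0, 0],
    [-0.001, -0.001, 0.084, 0, 0, 0, 0.6],
    [-0.001, -0.001, 0.084, 0, 0, 0, 0.6],
    [-0.001, -0.001, 0.084, 0, 0, 0, 0.6],
    [-0.001, -0.001, 0.084, 0, 0, 0, 0.6],
    [0, 0, 0.04, 0, 0, 0, 0.6],
    [0, 0, 0, 0, 0, 0, 0.6],
    [-0.04, 0.03, -0.02, 0, 0, 0, 0],
    [-0.08, 0.06, -0.02, 0, 0, 0, 0],
    [-0.12, 0.09, -0.02, 0, 0, 0, 0],
    [-0.15, 0.11, -0.02, 0, 0, 0, 0],
    [-0.174, 0.121, -0.02, 0, 0, 0, 0],
    [-0.174, 0.121, -0.02, 0, 0, 0, 0],
    [-0.174, 0.121, -0.02, 0, 0, 0, 0]
  ]
}}

```text
time_s: 31.45
position: [0.4519, 0.0778, 0.1481]
tcp_rot: [[0.81, 0.586, 0.002], [0.586, -0.81, 0.0], [0.002, 0.001, -1.0]]
force: [0.9, -0.1, 0.8]
opening: 0.056
grasp_force: 0.0
```

```bash
python3 look.py
```

Run:
```python
import cv2
im=cv2.imread("pics/top_l.png");cv2.imwrite("pics/final1.png",cv2.resize(im[130:330,140:500],(720,400),interpolation=cv2.INTER_CUBIC))
c=im[130:200,270:330];cv2.imwrite("pics/tr.png",cv2.resize(c,(600,700))[:600])
```

```text
[0.766 0.041 0.026] [340.  238.  237.3] [ 68.  238.6 225.6]
[ 0.4518 -0.3379  0.026 ] [  8.  216.  152.7] [300.  147.8 131.6]
[0.426  0.3341 0.026 ] [216.  216.4 159.7] [224.  250.2 147.7]
[0.45232559 0.07858148 0.14795979] 31.55
```

View pics/final1.png

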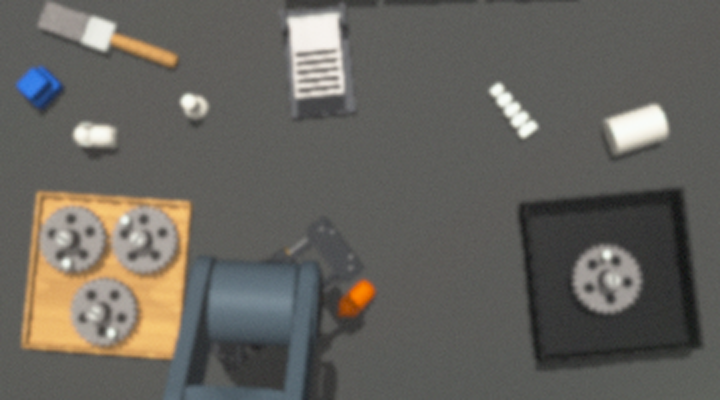

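View pics/tr.png

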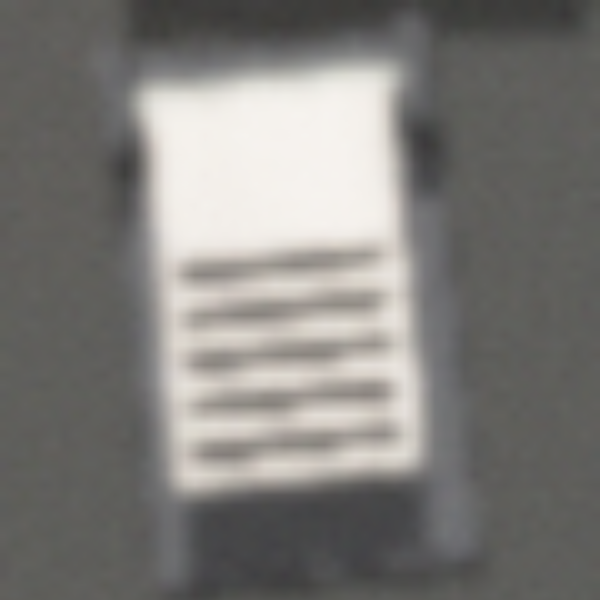

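The top view shows three bearings upright in the tray and one in the box, with the other prints unmoved. The plate's near edge runs between pixels (287.7,179) and (312,177), and its far edge between (284,139) and (310.5,136.5).

Run:
```python
from h import *
t=cam("top");P=lambda u,v,z:ray(t,u,v,z)
a,b,c,d=P(287.7,179,.068),P(312,177,.068),P(284,139,.045),P(310.5,136.5,.045)
n=(a+b)/2;f=(c+d)/2;print(a,b,c,d,np.linalg.norm(a-b),np.linalg.norm(n-f))
p=n+(f-n)/np.linalg.norm(f-n)*.024;print("pad",p.round(4));go(*p[:2],.09)
sd=cam("side");print(proj(sd,p))
```

```text
[0.69976271 0.06710029 0.068     ] [0.70314767 0.00276028 0.068     ] [0.8129986  0.07672584 0.045     ] [0.81758635 0.00473375 0.045     ] 0.06442899247644272 0.11628225063195573
pad [0.725  0.0361 0.0633]
pos [0.4523 0.0788 0.1479] tool d [0.1953 0.1949 0.0583] j [ -4.  25. 110.   0.  46.  50.]
[269.36769796 198.54980051]
```

Request:
{"fn": "steer_hand", "kwargs": {
  "moves": [
    [0.195, 0.195, 0, 0, 0, 0, 0],
    [0.195, 0.195, 0, 0, 0, 0, 0],
    [0.195, 0.195, 0, 0, 0, 0, 0],
    [0.195, 0.195, 0, 0, 0, 0, 0],
    [0.195, 0.195, 0, 0, 0, 0, 0],
    [0.195, 0.195, 0, 0, 0, 0, 0],
    [0.195, 0.195, 0.04, 0, 0, 0, 0],
    [0.195, 0.195, 0.065, 0, 0, 0, 0],
    [0.195, 0.195, 0.075, 0, 0, 0, 0],
    [0.195, 0.195, 0.085, 0, 0, 0, 0],
    [0.195, 0.195, 0.092, 0, 0, 0, 0],
    [0.195, 0.195, 0.097, 0, 0, 0, 0],
    [0.195, 0.195, 0.097, 0, 0, 0, 0]
  ]
}}

```text
time_s: 32.95
position: [0.7234, 0.0353, 0.0522]
tcp_rot: [[0.809, 0.588, -0.0], [0.588, -0.809, 0.0], [-0.0, -0.0, -1.0]]
force: [-4.3, 1.9, 7.4]
opening: 0.007
grasp_force: 3.2
```

```bash
python3 -c "
from h import *
go(.725,.036,.044)"
```

```text
pos [0.7234 0.0353 0.0522] tool d [0.0017 0.0004 0.0082] j [-6. 49. 73.  0. 58. 48.]
```

Request:
{"fn": "steer_hand", "kwargs": {
  "moves": [
    [0, 0, 0.003, 0, 0, 0, 0],
    [0, 0, 0.006, 0, 0, 0, 0],
    [0, 0, 0.008, 0, 0, 0, 0],
    [0, 0, 0.01, 0, 0, 0, 0],
    [0, 0, 0.01, 0, 0, 0, 0],
    [0, 0, 0.01, 0, 0, 0, 0]
  ]
}}

```text
time_s: 33.55
position: [0.7231, 0.0353, 0.0454]
tcp_rot: [[0.809, 0.588, -0.001], [0.588, -0.809, -0.0], [-0.0, -0.0, -1.0]]
force: [-7.7, 0.4, 16.2]
opening: 0.001
grasp_force: 7.6
```

```bash
python3 -c "
from h import *
s=status.read_state();print(s['position'],s['force'])"
```

```text
[0.72313091 0.03525453 0.04536124] [-7.67708751  0.39350839 16.20120235]
```

The tip has come down about 18 mm and the force has risen to 16 N, so this looks like the stop. I'll press slightly more, hold, then let it up.

Request:
{"fn": "steer_hand", "kwargs": {
  "moves": [
    [0, 0, 0.003, 0, 0, 0, 0],
    [0, 0, 0.004, 0, 0, 0, 0],
    [0, 0, 0.004, 0, 0, 0, 0],
    [0, 0, 0.004, 0, 0, 0, 0],
    [0, 0, 0.004, 0, 0, 0, 0],
    [0, 0, 0.004, 0, 0, 0, 0],
    [0, 0, 0.004, 0, 0, 0, 0],
    [0, 0, 0.004, 0, 0, 0, 0]
  ]
}}

```text
time_s: 34.35
position: [0.7231, 0.0352, 0.0449]
tcp_rot: [[0.809, 0.588, -0.0], [0.588, -0.809, -0.001], [-0.001, 0.0, -1.0]]
force: [-11.8, 0.4, 29.4]
opening: 0.0
grasp_force: 14.4
```

```bash
python3 -c "
from h import *
c=cam('side');cv2.imwrite('pics/press.png',c['bgr'])"
```

Request:
{"fn": "steer_hand", "kwargs": {
  "moves": [
    [0, 0, -0.01, 0, 0, 0, 0],
    [0, 0, -0.025, 0, 0, 0, 0],
    [0, 0, -0.06, 0, 0, 0, 0],
    [0, 0, -0.1, 0, 0, 0, 0],
    [0, 0, -0.14, 0, 0, 0, 0],
    [-0.1, -0.05, -0.15, 0, 0, 0, 0],
    [-0.15, -0.1, -0.15, 0, 0, 0, 0],
    [-0.2, -0.15, -0.15, 0, 0, 0, 0],
    [-0.2, -0.15, -0.15, 0, 0, 0, 0],
    [-0.2, -0.15, -0.15, 0, 0, 0, 0],
    [-0.2, -0.15, -0.15, 0, 0, 0, 0],
    [-0.2, -0.15, -0.15, 0, 0, 0, 0]
  ]
}}

```text
time_s: 35.6
position: [0.4734, 0.0388, 0.1878]
tcp_rot: [[0.809, 0.588, 0.003], [0.588, -0.809, -0.0], [0.002, 0.002, -1.0]]
force: [0.8, 0.0, 0.3]
opening: 0.002
grasp_force: 0.0
```

Run:
```python
from h import *
a=cv2.imread("pics/press.png");b=cam("side")["bgr"];cv2.imwrite("pics/fin.png",np.vstack([cv2.resize(x[150:330,170:450],(466,300)) for x in(a,b)]))
print(status.read_state()["force"],cv2.imread("pics/side0.png")[180:240,215:300].astype(int).__sub__(b[180:240,215:300]).__abs__().mean())
```

```text
[ 0.53910866 -0.78905702  0.54829699] 7.430065359477124
```

View pics/fin.png

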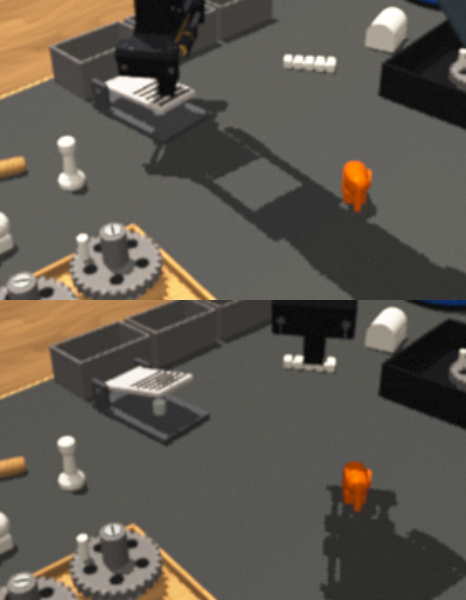

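The top half shows the plate pressed down at (150,95) and the bottom half shows it sprung back up at (150,380). At the stop the force went from 16 to 29 N for only 0.5 mm of travel. I'm handing in now.

```bash
python3 -c "
from h import *
print(bot.hand_in())"
```

```text
the job is handed in; nothing more can be done
None
```

I handed the job in: four bearings were present, three ran freely and stand upright in the tray, one dragged and is in the black box, and the treadle was pressed to its stop, held for over half a second and let up; no verdict came back.

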